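# Lay out the stones and hold the tester on the marked one

### The arm

A 6-joint arm with a two-finger parallel gripper is mounted at the origin on a cart in front of the work surface, level with it; the furniture and walls round the work are solid. World frame = base frame: x ahead of the robot, y to its left, z up, the work surface at z = 0. Lengths are in m, angles in rad, forces in N, time in s.
With the tool pointing down it reaches from about 0.35 to 0.775 m from the base axis. Payload 7.3 kg.
Tool frame: the origin (TCP) lies at the very end of the fingers, on their centre line; the grasp point (between the pads) lies 19 mm behind it; z points along the fingers, y is the line along which they close (so a half turn about z gives the same grasp; the last joint's range is limited). The gripper opens to 92 mm and grips with 3 to 60 N. Pads are 19 mm wide; open, the fingers measure 130 mm over their backs; the gripper's body (75 mm by 190 mm) begins 47 mm behind the grasp point.
Start: joints at [1.082, 0.342, 1.524, -0, 1.275, -0.146], TCP at [0.176, 0.494, 0.227] pointing down, gripper open.
Joint ranges: [-2.53, 2.53], [-0.77, 2.02], [0.04, 2.7], [-1, 4.14], [0.28, 2.66], [-3.11, 3.11]. Speed limits (rad/s): [2.57, 2.57, 3.14, 3.14, 3.14, 3.14].

### API

Orientations are given as [roll, pitch, yaw] about the fixed x, y, z axes, in that order (R = Rz(yaw) Ry(pitch) Rx(roll)).
In Python, from cell import robot gives the robot as it stands. The module is installed in compiled form; this text tells all that it offers.
- The arm moves only by the tool arm_command, never from a script. Its argument "moves" is a list of rows, each a list of 3 entries, a list of its own where there are three numbers: the shift along the tool's x, y, z in m, then the turn, a rotation vector about the tool's x, y, z in rad, then the finger opening in m, from 0 to 0.0918. In form: [[[dx, dy, dz], [ax, ay, az], claw], ...]. A call has exactly 5 rows; each row is the pose to reach, as a shift and turn from the pose commanded when the call began, along the tool's axes at that moment; what a row does not reach only later rows make up. A row lasts 1/10 s, in which the tool goes at most 50 mm and 8.59 degrees, less where a joint would pass 70% of its speed; a pose out of reach is approached as far as the arm can. A call with a gripper value outside its range is refused whole. The fingers move at their own pace and stop on an object; "squeeze" is the grip in N (left out, the last holds). Time passes only in rows, so rows that repeat a pose let the fingers close, or fill a call up. It gives the time, the measured TCP pose, the force, the opening and the grip force at its end, in the units of the state.
- robot.observe(): the state, without advancing time (a new reading comes with each control period).
- robot.read_camera(name): name is "side" or "top"; returns the picture (384x512x3 uint8, red, green, blue); there is no depth.
- robot.camera_model(name): a dict with "fx", "fy", "cx", "cy" (pixels), "R" (3x3) and "t" (3): a world point X has camera coordinates R X + t. Camera axes: x right, y down, z forward; pixel columns grow to the right and rows downward; lengths in m; the calibration is good to about 2 mm. A picture is of the moment at which its call begins. camera_model takes no time and is no camera call.
- robot.hand_in(): hands the job in; it is judged then, once.
The state is a dict: "time": time; "qpos": joint angles; "qvel": joint speeds; "joint_efforts": joint torques, N m; "tool_pos": TCP position; "tool_rot": TCP orientation; "contact_force": force on the tool from outside, world axes, zero at the start; "torque": the same for the moment, N m; "opening": finger opening in m; "grip_force": force on a finger pad.
Only numpy, scipy, OpenCV 4.12 (cv2) and the standard library are available. Lean on these libraries where they do the work, as an engineer would, in place of code of your own. Each camera call takes 0.05 s, during which the arm holds its last target. There are 200 camera calls.

### The job

Finish the row on the wooden board: put the mounted grey stone on the middle black field and the mounted teal stone on the free end field, each centred, upright and with its long side along the row, and set them down rather than dropping them. Then take the white pen tester out of its leaning dock and hold it upright over the grey stone, its copper tip on the yellow dot on the stone's crown, pressing so lightly that the spring tip goes in about half way. Finish while still holding the tester like that; leave the red stone, the jar and the tape roll alone.

Things in the scene. Friction and masses are not known exactly. Their poses are not given: they have to be found in the camera images.
- board: wooden board, fixed, 86 x 200 mm and 12 mm thick, standing on the bench with no rim; origin at the centre of its underside, z up, y along the row of three black fields (36 mm across the row, 46 mm along it, flush with the top, thin brass edge) that lie 65 mm apart
- spot_left (a point): centre of the black field at the board's +y end, on the top face 12 mm above the bench; the red stone already lies there (up to 3 mm off centre)
- spot_middle (a point): centre of the middle black field, on the board's top face: the place for the grey stone
- spot_right (a point): centre of the black field at the board's -y end, on the board's top face: the place for the teal stone
- grey_stone: polished black-grey-white oval stone, 26 x 36 x 10 mm, with a yellow dot on its crown, glued on a white mount with a grey band, 28 mm wide along its x, 38 mm long along its y, 12 mm high, flat sides; about 40 g; origin at the centre of the mount's underside; starts standing on the bench; grasp the mount low, across its width
- dot (a point): the yellow dot, 6 mm across, on the flat middle of the grey stone's crown, 22 mm above the mount's underside
- teal_stone: polished teal oval stone, 22 x 30 x 8 mm, glued on a white mount with a grey band, 28 mm wide along its x, 38 mm long along its y, 12 mm high, flat sides; about 40 g; origin at the centre of the mount's underside; starts standing on the bench; grasp the mount low, across its width
- red_stone: polished red round stone, 23 mm across, 8 mm high, on the same kind of mount, on the left field from the start; origin at the centre of the mount's underside; leave it there
- dock: grey and black holder of the tester, fixed, 100 x 82 mm foot, 80 mm high; origin under it on the bench near its middle; its grey sleeve leans 0.35 rad (20 degrees) from the vertical towards the dock's -x, the mouth's centre 72 mm above the origin; the sleeve is 34 mm deep, 1.5 mm clear round the pen
- tester: white pen tester, 150 mm long, about 80 g, loose in the dock and leaning with its sleeve; origin at the end of its copper tip when the tip is out; z runs up the pen. Steel nose of radius 10 mm from 12 to 54 mm, black collar 32 mm across from 54 to 60 mm (it rests on the sleeve's mouth), white handle from 60 to 150 mm, 18 mm thick along its x and 20 mm wide along its y, to be gripped across its y at 105 to 125 mm. Draw it out along its own z; it is clear after 60 mm
- tester_tip (a point): the end of the tester's copper tip (round, 5 mm thick); it moves with the spring tip, up the pen when pressed
- plunger (a joint): travel of the tester's spring tip along the pen in m: 0 = out, 0.010 = pressed fully in; spring 0.4 N at the start and 0.2 N more for each mm, 2.4 N at full travel
- jar: jar with a white lid, 55 mm across, 68 mm high, loose, origin at the centre of its underside; a bystander
- tape_roll: black roll of tape, 62 mm across, 19 mm high, loose, origin at the centre of its underside; a bystander

How it is judged:
By the outcome, as a careful person would: the job done as asked, in the order asked, and still so for the second after the job is handed in, while the arm keeps its last pose, push and grip.
It also fails if it takes over 72 s, if anything falls off the work surface, if the arm or the gripper's body presses on something with over 40 N, if the wrist force passes 120 N, or if a joint passes its speed limit or range.

## Working session

There is one attempt and no reset: what is moved stays moved. The work goes in short steps, Python scripts to look and compute and a tool call to move; the robot and the scene stay as the last step left them, time stands still between calls to the robot, and variables do not carry over. Pictures are saved under pics/ and viewed, at most 10 in all, crops included, and the job is handed in when it is done.

Besides the shell and the picture viewer there is one more tool, called after ">>>" as name(argument=value, ...), one argument or row to a line, values as JSON. arm_command: Moves the arm, as the interface text tells. Its arguments: {"type":"object","properties":{"moves":{"type":"array"},"squeeze":{"type":"number"}},"required":["moves"]}

```bash
mkdir -p pics; python3 - <<'E'
from cell import robot
import cv2,numpy as np
np.set_printoptions(precision=4,suppress=True)
for n in("top","side"):
    m=robot.camera_model(n);print(n,{k:np.round(v,4).tolist() for k,v in m.items()})
    im=robot.read_camera(n);np.save(f"pics/{n}0.npy",im)
    cv2.imwrite(f"pics/{n}0.png",cv2.resize(im[:,:,::-1],(800,600),interpolation=cv2.INTER_CUBIC))
print(robot.observe())
E
```

```text
top {'fx': 400.6784, 'fy': 400.6784, 'cx': 250.3211, 'cy': 187.0745, 'R': [[-0.0002, -0.9998, -0.019], [-0.9858, 0.0034, -0.1681], [0.1682, 0.0187, -0.9856]], 't': [-0.0009, 0.5381, 1.0167]}
side {'fx': 497.2162, 'fy': 497.2162, 'cx': 267.2758, 'cy': 187.8479, 'R': [[0.9776, -0.2107, 0.0013], [-0.1059, -0.4966, -0.8615], [0.1821, 0.842, -0.5078]], 't': [-0.5188, 0.0769, 1.4127]}
{'time': 0.1, 'qpos': array([ 1.082 ,  0.3426,  1.5249, -0.    ,  1.2754, -0.146 ]), 'qvel': array([-0.0002, -0.0027, -0.0012, -0.0022, -0.0005, -0.0004]), 'joint_efforts': array([  0.0021, -43.2   , -24.4696,   0.072 ,   0.0526,  -0.    ]), 'tool_pos': array([0.1763, 0.4941, 0.2261]), 'tool_rot': array([-3.1402, -0.0002,  2.7988]), 'contact_force': array([ 0.2612,  0.8217, -0.3594]), 'torque': array([ 0.002 ,  0.0183, -0.045 ]), 'grip_force': 0.0, 'opening': 0.09178422935244665}
```

View pics/top0.png

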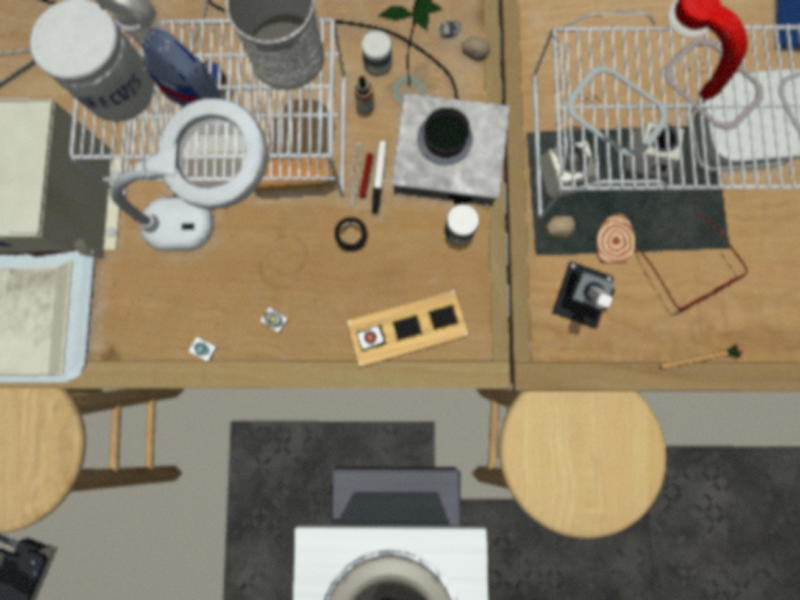

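View pics/side0.png

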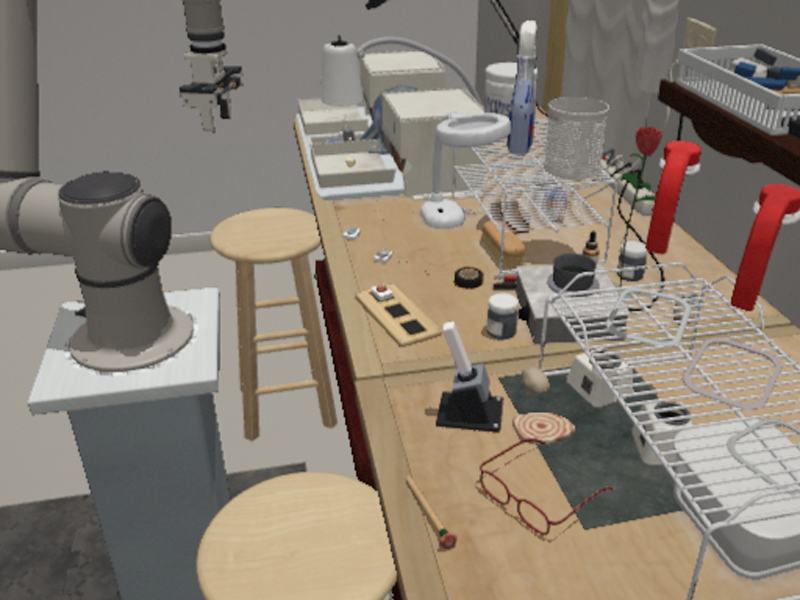

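```bash
python3 - <<'E'
import cv2,numpy as np
t=np.load("pics/top0.npy")[:,:,::-1];s=np.load("pics/side0.npy")[:,:,::-1]
def crop(im,x,y,w,h,k):
    return cv2.resize(im[y:y+h,x:x+w],(w*k,h*k),interpolation=cv2.INTER_CUBIC)
A=np.zeros((600,800,3),np.uint8)
A[0:300,0:400]=crop(t,115,190,80,60,5)     # stones, px=115+c/5,190+r/5
A[0:300,400:800]=crop(t,220,183,80,60,5)   # board
A[300:600,0:400]=crop(t,340,160,80,60,5)
A[300:600,400:800]=crop(s,265,200,80,60,5)[:300,:400]
cv2.imwrite("pics/m1.png",A)
B=np.zeros((600,800,3),np.uint8)
B[0:300,0:400]=crop(s,210,140,80,60,5)
B[0:300,400:800]=crop(s,222,178,80,60,5)
B[300:600,0:400]=crop(s,270,230,80,60,5)
cv2.imwrite("pics/m2.png",B)
E
```

```text
(no output)
```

View pics/m1.png

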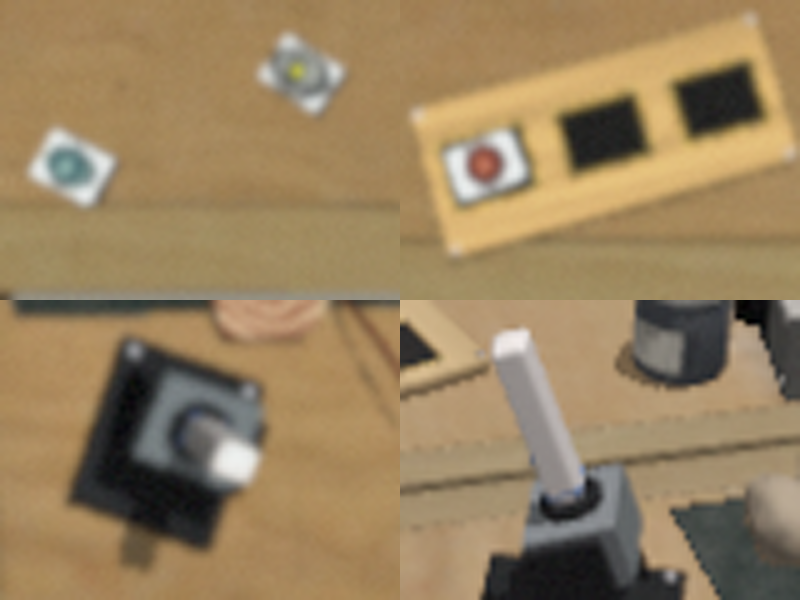

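View pics/m2.png

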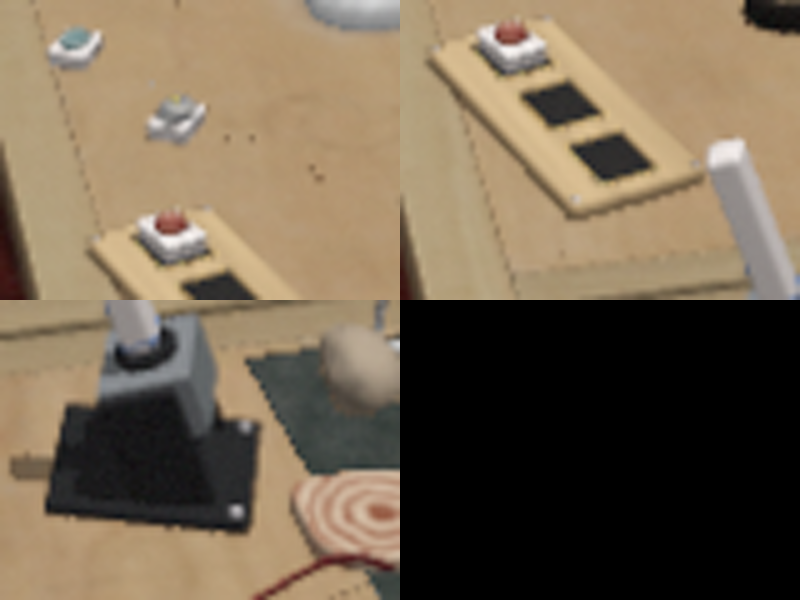

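```bash
cat > h.py <<'E'
import numpy as np
from scipy.optimize import least_squares
from scipy.spatial.transform import Rotation as Ro
from cell import robot
np.set_printoptions(precision=4,suppress=True)
M={n:{k:np.array(v) for k,v in robot.camera_model(n).items()} for n in("top","side")}
def proj(n,X):
    m=M[n];c=np.atleast_2d(X)@m["R"].T+m["t"]
    return np.c_[m["fx"]*c[:,0]/c[:,2]+m["cx"],m["fy"]*c[:,1]/c[:,2]+m["cy"]]
def ray(n,px,z):
    m=M[n];d=m["R"].T@np.array([(px[0]-m["cx"])/m["fx"],(px[1]-m["cy"])/m["fy"],1]);o=-m["R"].T@m["t"]
    return o+d*(z-o[2])/d[2]
def tri(p,q):
    return least_squares(lambda X:np.r_[proj("top",X)[0]-p,proj("side",X)[0]-q],[.5,0,.1])
def cp(x0,y0,c,k=5): # crop -> pixels
    return np.array([x0,y0])+(np.array(c,float)+.5)/k-.5
E
python3 - <<'E'
from h import *
import cv2
t=np.load("pics/top0.npy").astype(float);s=np.load("pics/side0.npy").astype(float)
def cen(im,x,y,w,h,f):
    c=im[y:y+h,x:x+w];W=f(c);W=np.clip(W,0,None);yy,xx=np.mgrid[y:y+h,x:x+w]
    return np.array([(W*xx).sum(),(W*yy).sum()])/W.sum(),W.sum()
dark=lambda c:np.clip((120-c[...,0])/90,0,1)
def dk(im,p,r): return cen(im,int(p[0]-r),int(p[1]-r),2*r+1,2*r+1,dark)
F={}
for n,im,ps,r in(("top",t,[cp(220,183,(205,136)),cp(220,183,(320,101))],10),("side",s,[cp(222,178,(162,105)),cp(222,178,(212,158))],7)):
    for nm,p in zip("MR",ps):
        c,w=dk(im,p,r);print(n,nm,p,c,w,ray(n,c,.012))
print("board corner dots top")
for c in[(19,114),(350,18),(390,152),(56,249)]:print(ray("top",cp(220,183,c),.012))
print("side dots");
for c in[(434-400,47),(547-400,20),(697-400,165),(575-400,199)]:print(ray("side",cp(222,178,c),.012))
print("teal corners");P=[ray("top",cp(115,190,c),.012) for c in[(57,128),(118,160),(93,207),(28,174)]];print(np.array(P),np.mean(P,0))
P=[np.array(p) for p in P];print([np.linalg.norm(P[i]-P[i-1]) for i in range(4)])
print("grey corners");P=[ray("top",cp(115,190,c),.012) for c in[(290,33),(346,70),(318,114),(258,74)]];print(np.array(P),np.mean(P,0));print([np.linalg.norm(P[i]-P[i-1]) for i in range(4)])
yl=lambda c:np.clip(np.minimum(c[...,0],c[...,1])-c[...,2]-60,0,None)
tl=lambda c:np.clip((c[...,2]+c[...,1])/2-c[...,0]-15,0,None)
rd=lambda c:np.clip(c[...,0]-c[...,1]-60,0,None)
a=cen(t,168,198,14,14,yl);b=cen(s,240,155,10,10,yl);print("dot",a,b,ray("top",a[0],.022),ray("side",b[0],.022))
a=cen(t,120,215,18,18,tl);b=cen(s,219,143,13,9,tl);print("teal",a,b,ray("top",a[0],.018),ray("side",b[0],.017))
a=cen(t,229,207,16,16,rd);b=cen(s,237,180,15,10,rd);print("red",a,b,ray("top",a[0],.028),ray("side",b[0],.028))
p=cp(340,160,(237,165));q=cp(265,200,(113,41));r=tri(p,q);print("pentop",p,q,r.x,r.fun)
p=cp(340,160,(196,130));q=cp(265,200,(170,196));r=tri(p,q);print("collar",p,q,r.x,r.fun)
for p,q in((cp(340,160,(250,90)),cp(270,230,(245,127))),):print("screw",tri(p,q).x,tri(p,q).fun)
for c in[(133,49),(250,90)]:print("screws top",ray("top",cp(340,160,c),.01))
for c in[(245,127),(236,212)]:print("screws side",ray("side",cp(270,230,c),.01))
E
```

```text
top M [260.6 209.8] [260.226  209.3559] 138.15555555555557 [ 0.4825 -0.028   0.012 ]
top R [283.6 202.8] [283.2333 202.6679] 135.3777777777778 [ 0.5006 -0.0905  0.012 ]
side M [254.  198.6] [253.6119 198.3906] 57.4 [ 0.4827 -0.0315  0.012 ]
side R [264.  209.2] [263.8472 209.0325] 65.94444444444444 [ 0.5004 -0.0943  0.012 ]
board corner dots top
[0.4936 0.072  0.012 ]
[ 0.5459 -0.1085  0.012 ]
[ 0.4724 -0.1289  0.012 ]
[0.4205 0.0513 0.012 ]
side dots
[0.4195 0.0499 0.012 ]
[0.4934 0.0682 0.012 ]
[ 0.5463 -0.1125  0.012 ]
[ 0.472  -0.1319  0.012 ]
teal corners
[[0.4674 0.337  0.012 ]
 [0.45   0.3028 0.012 ]
 [0.4246 0.3152 0.012 ]
 [0.4425 0.3515 0.012 ]] [0.4461 0.3266 0.012 ]
[np.float64(0.0288710856977553), np.float64(0.0383856388788562), np.float64(0.02822006337649619), np.float64(0.04046253857815259)]
grey corners
[[0.5193 0.2114 0.012 ]
 [0.4988 0.1801 0.012 ]
 [0.4747 0.1947 0.012 ]
 [0.4967 0.2282 0.012 ]] [0.4974 0.2036 0.012 ]
[np.float64(0.028107966821751252), np.float64(0.037409726189252555), np.float64(0.028121549970413908), np.float64(0.04006293649436981)]
dot (array([1
[... 171 characters left out ...]
ay([224.461 , 147.2662]), np.float64(77.0)) [0.4462 0.3275 0.018 ] [0.445  0.3187 0.017 ]
red (array([236.3762, 215.3168]), np.float64(101.0)) (array([244.  , 184.08]), np.float64(25.0)) [0.4649 0.0357 0.028 ] [0.465  0.0302 0.028 ]
pentop [387.  192.6] [287.2 207.8] [ 0.5061 -0.3243  0.16  ] [ 0.0923 -0.7376 -0.7189  0.1521]
collar [378.8 185.6] [298.6 238.8] [ 0.5361 -0.3323  0.073 ] [-0.0047  0.0368  0.0339 -0.0075]
screw [ 0.5694 -0.3712  0.0466] [ 0.3705 -2.7439 -2.4153  0.5961]
screws top [ 0.5923 -0.3195  0.01  ]
screws top [ 0.5692 -0.382   0.01  ]
screws side [ 0.5915 -0.326   0.01  ]
screws side [ 0.568  -0.3874  0.01  ]<stdin>:6: RuntimeWarning: invalid value encountered in divide
```

```bash
cat > go.py <<'E'
import sys
from h import *
def delta(p,R): # from measured pose to target, in tool axes
    o=robot.observe();R0=Ro.from_euler("xyz",o["tool_rot"])
    return R0.inv().apply(np.array(p)-o["tool_pos"]),(R0.inv()*R).as_rotvec(),o
if __name__=="__main__":
    a=[float(v) for v in sys.argv[1:]]
    d,r,o=delta(a[:3],Ro.from_euler("xyz",[np.pi,0,a[3]]))
    print("shift",d,"turn",r,"t",o["time"],"pos",o["tool_pos"],"rot",o["tool_rot"],"F",o["contact_force"],"open",o["opening"],"q",o["qpos"])
E
python3 go.py .497 .203 .1 .986
```

```text
shift [-0.4    -0.1662  0.1263] turn [-0.0011  0.0011  1.8128] t 0.1 pos [0.1763 0.4941 0.2261] rot [-3.1402 -0.0002  2.7988] F [ 0.2612  0.8217 -0.3594] open 0.09178422935244665 q [ 1.082   0.3426  1.5249 -0.      1.2754 -0.146 ]
```

>>> arm_command(
  moves=[
    [[-0.04,-0.0166,0.0126],[0,0,0.145],0.07],
    [[-0.08,-0.033,0.025],[0,0,0.29],0.07],
    [[-0.12,-0.05,0.038],[0,0,0.44],0.07],
    [[-0.16,-0.066,0.05],[0,0,0.58],0.07],
    [[-0.2,-0.083,0.063],[0,0,0.73],0.07],
  ],
)

```text
time: 0.6
tool_pos: [0.3378, 0.3478, 0.1631]
tool_rot: [-3.142, -0.0, 2.063]
contact_force: [0.5, -0.8, -0.3]
opening: 0.0705
grip_force: 0.0
```

```bash
python3 go.py .497 .203 .1 .986
```

```text
shift [-0.2028  0.0718  0.0631] turn [-0.0001 -0.      1.0772] t 0.6 pos [0.3378 0.3478 0.1631] rot [-3.1416 -0.0001  2.0632] F [ 0.5363 -0.8212 -0.2942] open 0.07045229555781984 q [0.6416 0.334  1.7276 0.0001 1.0801 0.1492]
```

>>> arm_command(
  moves=[
    [[-0.04,0.014,0.0126],[0,0,0.147],0.07],
    [[-0.08,0.028,0.025],[0,0,0.295],0.07],
    [[-0.12,0.042,0.038],[0,0,0.44],0.07],
    [[-0.16,0.057,0.05],[0,0,0.59],0.07],
    [[-0.2028,0.0718,0.063],[0,0,0.74],0.07],
  ],
)

```text
time: 1.1
tool_pos: [0.4978, 0.204, 0.1]
tool_rot: [-3.141, -0.0, 1.323]
contact_force: [0.0, 0.8, 0.5]
opening: 0.0699
grip_force: 0.0
```

```bash
python3 go.py .497 .203 .05 .986
```

```text
shift [-0.0012 -0.0005  0.05  ] turn [-0.0004 -0.      0.3368] t 1.1 pos [0.4978 0.204  0.1   ] rot [-3.1412 -0.0001  1.3228] F [0.0487 0.7927 0.4997] open 0.06992101761462449 q [0.2463 0.4995 1.6589 0.0003 0.9835 0.4941]
```

>>> arm_command(
  moves=[
    [[0,0,0.012],[0,0,0.12],0.06],
    [[-0.001,0,0.025],[0,0,0.24],0.06],
    [[-0.001,-0.0005,0.04],[0,0,0.3368],0.06],
    [[-0.001,-0.0005,0.05],[0,0,0.3368],0.06],
    [[-0.001,-0.0005,0.05],[0,0,0.3368],0.06],
  ],
)

```text
time: 1.6
tool_pos: [0.4951, 0.2041, 0.0493]
tool_rot: [-3.139, 0.002, 0.995]
contact_force: [0.1, 0.3, 0.1]
opening: 0.0599
grip_force: 0.0
```

```bash
python3 - <<'E'
from h import *
import cv2
o=robot.observe();T=o["tool_pos"];R=Ro.from_euler("xyz",o["tool_rot"]);print(T,o["tool_rot"],o["opening"])
A=np.zeros((600,800,3),np.uint8)
for i,(n,x,y) in enumerate((("top",140,175),("side",205,110))):
    im=robot.read_camera(n);np.save(f"pics/{n}1.npy",im)
    c=cv2.resize(im[y:y+75,x:x+50,::-1],(400,600),interpolation=cv2.INTER_CUBIC).copy()
    for s in(-1,1):
        for w in(-1,1):
            p=proj(n,T+R.apply([w*.0095,s*o["opening"]/2,0]))[0]
            cv2.circle(c,tuple(np.int32(((p-[x,y])+.5)*8-.5)),2,(0,0,255),-1)
    A[:,400*i:400*i+400]=c
cv2.imwrite("pics/g1.png",A)
E
```

```text
[0.4951 0.2041 0.0493] [-3.1395  0.0022  0.9947] 0.05989145685788777
```

View pics/g1.png

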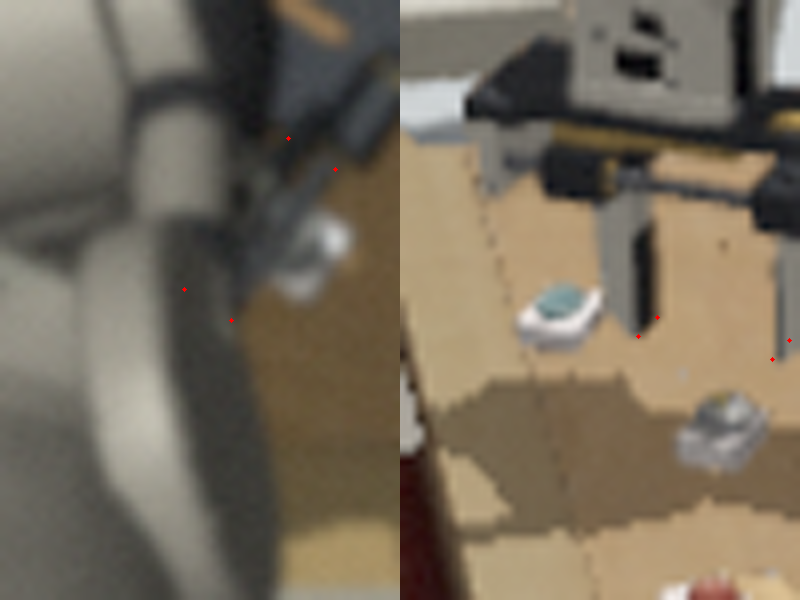

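```bash
python3 - <<'E'
from h import *
print(ray("side",cp(205,110,(322,400),8),.022), "teal", ray("side",cp(205,110,(162,297),8),.0185))
# side corners of grey mount: predict for visual check
for nm,c,a in(("grey",[.497,.2015],-.585),("teal",[.446,.3235],-.47)):
    for x,y in((1,1),(1,-1),(-1,-1),(-1,1)):
        X=np.r_[np.array(c)+Ro.from_euler("z",a).apply([x*.014,y*.019,0])[:2],.012]
        print(nm,(proj("side",X)[0]-[205,110]+.5)*8-.5+[400,0], (proj("top",X)[0]-[115,190]+.5)*5-.5)
E
python3 go.py .497 .2015 .003 .986
```

```text
[0.4973 0.201  0.022 ] teal [0.4464 0.32   0.0185]
grey [770.1841 406.989 ] [293.3246  33.1613]
grey [734.3316 446.2887] [349.9943  71.0877]
grey [672.5785 434.7357] [320.4477 113.8251]
grey [709.3614 395.8493] [263.7008  75.6113]
teal [604.2083 292.4544] [ 62.223  128.5952]
teal [576.674  328.9808] [122.7105 160.1344]
teal [516.185  321.7069] [ 97.2131 206.4051]
teal [544.7009 285.4358] [ 36.5878 174.6006]
shift [-0.0021  0.0023  0.0478] turn [-0.0001  0.      0.0081] t 1.7 pos [0.4962 0.2045 0.0508] rot [-3.1415  0.      0.9941] F [ 0.7368 -0.7432  0.4053] open 0.05963623902323729 q [0.2481 0.5669 1.7074 0.0001 0.8674 0.8247]
```

>>> arm_command(
  moves=[
    [[-0.002,0.0023,0.012],[0,0,0.008],0.06],
    [[-0.002,0.0023,0.026],[0,0,0.008],0.055],
    [[-0.002,0.0023,0.038],[0,0,0.008],0.05],
    [[-0.002,0.0023,0.0465],[0,0,0.008],0.05],
    [[-0.002,0.0023,0.0475],[0,0,0.008],0.05],
  ],
)

```text
time: 2.2
tool_pos: [0.4963, 0.2012, 0.002]
tool_rot: [-3.14, 0.001, 0.984]
contact_force: [-0.0, 0.3, 0.7]
opening: 0.0501
grip_force: 0.0
```

>>> arm_command(
  moves=[
    [[0,0,0],[0,0,0],0.04],
    [[0,0,0],[0,0,0],0.03],
    [[0,0,0],[0,0,0],0.02],
    [[0,0,0],[0,0,0],0.02],
    [[0,0,0],[0,0,0],0.02],
  ],
  squeeze=12,
)

```text
time: 2.7
tool_pos: [0.4973, 0.2016, 0.0037]
tool_rot: [3.141, -0.001, 0.984]
contact_force: [-0.3, -0.9, 2.7]
opening: 0.0275
grip_force: 12.0
```

```bash
python3 go.py .497 .2013 .003 .986
```

```text
shift [-0.0004 -0.0001  0.0007] turn [ 0.0006 -0.0009 -0.002 ] t 2.7 pos [0.4973 0.2016 0.0037] rot [ 3.1409 -0.0009  0.984 ] F [-0.328  -0.9427  2.7109] open 0.027491206052970903 q [0.2421 0.6408 1.7395 0.0002 0.7602 0.8288]
```

>>> arm_command(
  moves=[
    [[0,0,-0.02],[0,0,0],0.02],
    [[0,0,-0.045],[0,0,0],0.02],
    [[0,0,-0.07],[0,0,0],0.02],
    [[0,0,-0.08],[0,0,0],0.02],
    [[0,0,-0.08],[0,0,0],0.02],
  ],
  squeeze=20,
)

```text
time: 3.2
tool_pos: [0.4978, 0.2016, 0.0844]
tool_rot: [3.14, -0.002, 0.984]
contact_force: [-0.3, 0.2, -1.1]
opening: 0.0276
grip_force: 20.0
```

```bash
python3 go.py .4828 -.0315 .08 1.851
```

```text
shift [-0.2025  0.1166  0.0042] turn [ 0.0028 -0.0012 -0.8669] t 3.2 pos [0.4978 0.2016 0.0844] rot [ 3.1396 -0.0022  0.9841] F [-0.3111  0.1561 -1.1403] open 0.02763454027507031 q [0.2421 0.5176 1.6799 0.     0.941  0.8288]
```

>>> arm_command(
  moves=[
    [[-0.02,0.012,0],[0,0,-0.09],0.02],
    [[-0.05,0.029,0],[0,0,-0.21],0.02],
    [[-0.08,0.046,0],[0,0,-0.35],0.02],
    [[-0.115,0.066,0],[0,0,-0.49],0.02],
    [[-0.145,0.083,0.002],[0,0,-0.62],0.02],
  ],
)

```text
time: 3.7
tool_pos: [0.4848, 0.0332, 0.0799]
tool_rot: [-3.14, -0.0, 1.61]
contact_force: [0.4, -0.2, -0.7]
opening: 0.0277
grip_force: 20.0
```

```bash
python3 go.py .4828 -.0315 .06 1.851
```

```text
shift [-0.0646 -0.0045  0.0199] turn [-0.0019 -0.0004 -0.2413] t 3.7 pos [0.4848 0.0332 0.0799] rot [-3.1397 -0.0002  1.6097] F [ 0.4307 -0.1846 -0.6909] open 0.027703417004022284 q [-0.0894  0.4508  1.8215 -0.0001  0.8712 -0.1283]
```

>>> arm_command(
  moves=[
    [[-0.025,-0.002,0.006],[0,0,-0.1],0.02],
    [[-0.048,-0.003,0.013],[0,0,-0.19],0.02],
    [[-0.062,-0.0043,0.0199],[0,0,-0.23],0.02],
    [[-0.0646,-0.0045,0.0199],[0,0,-0.2413],0.02],
    [[-0.0646,-0.0045,0.0199],[0,0,-0.2413],0.02],
  ],
)

```text
time: 4.2
tool_pos: [0.4829, -0.0299, 0.0605]
tool_rot: [-3.14, -0.001, 1.844]
contact_force: [-0.8, 0.4, -0.4]
opening: 0.0283
grip_force: 20.0
```

```bash
python3 go.py .4828 -.0315 .022 1.851
```

```text
shift [-0.0015 -0.0004  0.0385] turn [-0.0016 -0.0012 -0.0075] t 4.2 pos [ 0.4829 -0.0299  0.0605] rot [-3.14   -0.0012  1.8435] F [-0.8316  0.3725 -0.4217] open 0.0282522229727197 q [-0.2207  0.4789  1.8453  0.0004  0.8193 -0.4937]
```

>>> arm_command(
  moves=[
    [[-0.0005,0,0.012],[0,0,-0.004],0.02],
    [[-0.0005,0,0.026],[0,0,-0.004],0.02],
    [[-0.0005,0,0.036],[0,0,-0.004],0.02],
    [[-0.0005,0,0.038],[0,0,-0.004],0.02],
    [[-0.0005,0,0.038],[0,0,-0.004],0.02],
  ],
)

```text
time: 4.7
tool_pos: [0.4834, -0.03, 0.0229]
tool_rot: [-3.141, -0.001, 1.85]
contact_force: [-0.7, -0.0, -0.5]
opening: 0.0282
grip_force: 20.0
```

```bash
python3 - <<'E'
from h import *
import cv2
o=robot.observe();T=o["tool_pos"];R=Ro.from_euler("xyz",o["tool_rot"]);print(T,o["tool_rot"],o["opening"])
A=np.zeros((600,800,3),np.uint8)
a=.281;M0=np.array([.4828,-.0315,.012]);Rb=Ro.from_euler("z",a)
n="side";im=robot.read_camera(n);np.save(f"pics/{n}2.npy",im);x,y=220,165
c=cv2.resize(im[y:y+60,x:x+80,::-1],(800,600),interpolation=cv2.INTER_CUBIC).copy()
def dot(X,col):
    p=proj(n,X)[0];cv2.circle(c,tuple(np.int32(((p-[x,y])+.5)*10-.5)),2,col,-1)
for k in(0,-1):
  for i in(-1,1):
    for j in(-1,1):dot(M0+Rb.apply([i*.018,j*.023+k*.065,0]),(0,0,255))
for i in(-1,1):
    for j in(-1,1):
        for z in(0,.012):dot(np.r_[T[:2],T[2]-.0037+z]+Rb.apply([i*.014,j*.019,0]),(0,255,0))
dot(np.r_[T[:2],T[2]-.0037+.022],(255,0,0))
cv2.imwrite("pics/g2.png",c)
E
```

```text
[ 0.4834 -0.03    0.0229] [-3.1408 -0.0006  1.8498] 0.028186704251624926
```

View pics/g2.png

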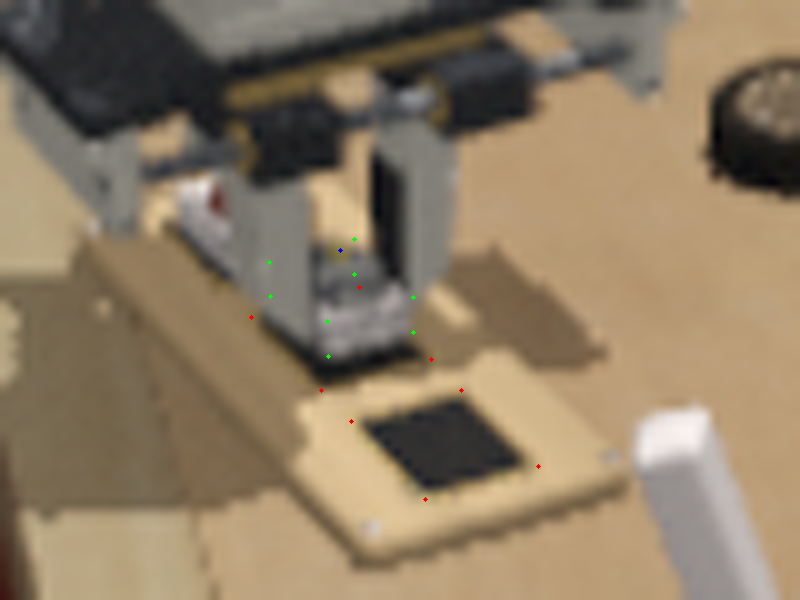

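>>> arm_command(
  moves=[
    [[-0.0013,-0.001,0.002],[0,0,0],0.02],
    [[-0.0013,-0.001,0.004],[0,0,0],0.02],
    [[-0.0013,-0.001,0.0055],[0,0,0],0.02],
    [[-0.0013,-0.001,0.0062],[0,0,0],0.02],
    [[-0.0013,-0.001,0.0065],[0,0,0],0.02],
  ],
)

```text
time: 5.25
tool_pos: [0.483, -0.032, 0.0168]
tool_rot: [3.142, -0.0, 1.849]
contact_force: [-0.1, 0.5, -0.2]
opening: 0.0278
grip_force: 20.0
```

```bash
python3 go.py .4828 -.0315 .0157 1.851
```

```text
shift [ 0.0005 -0.      0.0011] turn [ 0.0001 -0.     -0.0018] t 5.25 pos [ 0.483  -0.032   0.0168] rot [ 3.1415 -0.      1.8492] F [-0.1268  0.4864 -0.2277] open 0.0277855339582193 q [-0.2247  0.5539  1.8792  0.0001  0.7084 -0.5032]
```

>>> arm_command(
  moves=[
    [[0.0003,0,0.0004],[0,0,0],0.02],
    [[0.0003,0,0.0008],[0,0,0],0.02],
    [[0.0003,0,0.0012],[0,0,0],0.02],
    [[0.0003,0,0.0014],[0,0,0],0.02],
    [[0.0003,0,0.0014],[0,0,0],0.02],
  ],
)

```text
time: 5.75
tool_pos: [0.4829, -0.0317, 0.0157]
tool_rot: [3.141, 0.0, 1.849]
contact_force: [-1.5, -0.2, 4.3]
opening: 0.028
grip_force: 20.0
```

>>> arm_command(
  moves=[
    [[0,0,0],[0,0,0],0.032],
    [[0,0,0],[0,0,0],0.04],
    [[0,0,0],[0,0,0],0.055],
    [[0,0,0],[0,0,0],0.06],
    [[0,0,-0.01],[0,0,0],0.06],
  ],
)

```text
time: 6.25
tool_pos: [0.482, -0.0315, 0.0248]
tool_rot: [-3.139, -0.001, 1.849]
contact_force: [-1.0, -0.7, 0.4]
opening: 0.058
grip_force: 0.0
```

>>> arm_command(
  moves=[
    [[0,0,-0.02],[0,0,0],0.06],
    [[0,0,-0.045],[0,0,0],0.06],
    [[0,0,-0.07],[0,0,0],0.06],
    [[0.02,0,-0.08],[0,0,0.05],0.06],
    [[0.05,0,-0.08],[0,0,0.15],0.06],
  ],
)

```text
time: 6.75
tool_pos: [0.4708, 0.0158, 0.1079]
tool_rot: [3.137, 0.001, 1.694]
contact_force: [0.2, 0.9, -1.1]
opening: 0.0599
grip_force: 0.0
```

```bash
python3 go.py .4464 .3222 .1 1.10
```

```text
shift [0.307  0.0135 0.0076] turn [ 0.0052 -0.0002  0.5943] t 6.75 pos [0.4708 0.0158 0.1079] rot [3.1366 0.0013 1.6943] F [ 0.2406  0.9378 -1.1427] open 0.0599083228309736 q [-0.1293  0.3824  1.8377 -0.0001  0.9163 -0.2528]
```

>>> arm_command(
  moves=[
    [[0.04,0.0018,0.001],[0,0,0.08],0.06],
    [[0.085,0.0037,0.002],[0,0,0.17],0.06],
    [[0.13,0.0057,0.004],[0,0,0.26],0.06],
    [[0.175,0.0077,0.005],[0,0,0.35],0.06],
    [[0.22,0.0097,0.006],[0,0,0.44],0.06],
  ],
)

```text
time: 7.25
tool_pos: [0.4503, 0.2376, 0.1002]
tool_rot: [3.141, -0.001, 1.256]
contact_force: [0.5, -0.4, -0.1]
opening: 0.0603
grip_force: 0.0
```

```bash
python3 go.py .4462 .3225 .06 1.10
```

```text
shift [ 0.0794 -0.0302  0.0403] turn [ 0.0007 -0.0006  0.1555] t 7.25 pos [0.4503 0.2376 0.1002] rot [ 3.1408 -0.0006  1.2555] F [ 0.5421 -0.4266 -0.0866] open 0.06031762482209027 q [ 0.335   0.4542  1.7403 -0.      0.9461  0.6503]
```

>>> arm_command(
  moves=[
    [[0.035,-0.0133,0.006],[0,0,0.07],0.06],
    [[0.065,-0.025,0.018],[0,0,0.13],0.06],
    [[0.0794,-0.0302,0.03],[0,0,0.1555],0.06],
    [[0.0794,-0.0302,0.0403],[0,0,0.1555],0.06],
    [[0.0794,-0.0302,0.0403],[0,0,0.1555],0.06],
  ],
)

```text
time: 7.75
tool_pos: [0.4451, 0.3199, 0.0581]
tool_rot: [-3.14, 0.003, 1.105]
contact_force: [0.5, -0.5, -0.2]
opening: 0.0604
grip_force: 0.0
```

```bash
python3 go.py .4462 .3225 .003 1.10
```

```text
shift [ 0.0029 -0.0001  0.0551] turn [-0.0015  0.0025  0.0053] t 7.75 pos [0.4451 0.3199 0.0581] rot [-3.1401  0.0025  1.1053] F [ 0.4928 -0.5376 -0.1529] open 0.06038968150495411 q [ 0.4835  0.5738  1.6658 -0.0003  0.9049  0.9492]
```

>>> arm_command(
  moves=[
    [[0.001,0,0.014],[0,0,0.003],0.06],
    [[0.001,0,0.03],[0,0,0.003],0.055],
    [[0.001,0,0.045],[0,0,0.003],0.05],
    [[0.001,0,0.055],[0,0,0.003],0.05],
    [[0.001,0,0.0565],[0,0,0.003],0.05],
  ],
)

```text
time: 8.25
tool_pos: [0.4462, 0.3204, 0.0015]
tool_rot: [-3.14, 0.002, 1.1]
contact_force: [-1.0, -0.7, -0.5]
opening: 0.0503
grip_force: 0.0
```

>>> arm_command(
  moves=[
    [[0.001,0,0],[0,0,0],0.04],
    [[0.001,0,0],[0,0,0],0.03],
    [[0.001,0,0],[0,0,0],0.02],
    [[0.001,0,0],[0,0,0],0.02],
    [[0.001,0,0],[0,0,0],0.02],
  ],
  squeeze=12,
)

```text
time: 8.75
tool_pos: [0.4474, 0.3227, 0.0033]
tool_rot: [3.141, -0.001, 1.101]
contact_force: [0.4, 0.6, 4.5]
opening: 0.0276
grip_force: 12.0
```

>>> arm_command(
  moves=[
    [[0,0,-0.02],[0,0,0],0.02],
    [[0,0,-0.045],[0,0,0],0.02],
    [[0,0,-0.07],[0,0,0],0.02],
    [[0,0,-0.08],[0,0,0],0.02],
    [[0,0,-0.08],[0,0,0],0.02],
  ],
  squeeze=20,
)

```text
time: 9.25
tool_pos: [0.4478, 0.3229, 0.0839]
tool_rot: [3.14, -0.003, 1.101]
contact_force: [-0.5, 0.3, -0.1]
opening: 0.0277
grip_force: 20.0
```

```bash
python3 go.py .5008 -.0940 .08 1.851
```

```text
shift [-0.3477  0.236   0.0034] turn [ 0.0027 -0.0018 -0.7501] t 9.25 pos [0.4478 0.3229 0.0839] rot [ 3.1398 -0.0026  1.1009] F [-0.5451  0.3444 -0.1328] open 0.027711987779084873 q [0.4858 0.5409 1.6375 0.     0.96   0.9557]
```

>>> arm_command(
  moves=[
    [[-0.02,0.0136,0],[0,0,-0.04],0.02],
    [[-0.055,0.037,0],[0,0,-0.12],0.02],
    [[-0.09,0.061,0],[0,0,-0.2],0.02],
    [[-0.13,0.088,0],[0,0,-0.28],0.02],
    [[-0.17,0.115,0],[0,0,-0.37],0.02],
  ],
)

```text
time: 9.75
tool_pos: [0.4717, 0.1172, 0.0812]
tool_rot: [-3.139, 0.0, 1.475]
contact_force: [0.6, 0.5, -0.2]
opening: 0.0275
grip_force: 20.0
```

```bash
python3 go.py .5008 -.0940 .08 1.851
```

```text
shift [-0.2074  0.0492  0.0012] turn [-0.0022 -0.0001 -0.3759] t 9.75 pos [0.4717 0.1172 0.0812] rot [-3.1395  0.0003  1.4751] F [ 0.5544  0.4832 -0.1604] open 0.027526352401622742 q [0.0856 0.4491 1.8198 0.0001 0.8749 0.1812]
```

>>> arm_command(
  moves=[
    [[-0.04,0.0095,0],[0,0,-0.08],0.02],
    [[-0.08,0.019,0],[0,0,-0.15],0.02],
    [[-0.12,0.0285,0],[0,0,-0.22],0.02],
    [[-0.16,0.038,0],[0,0,-0.29],0.02],
    [[-0.195,0.0463,0],[0,0,-0.36],0.02],
  ],
)

```text
time: 10.25
tool_pos: [0.4984, -0.0817, 0.0811]
tool_rot: [-3.14, -0.001, 1.833]
contact_force: [0.2, 0.8, 0.1]
opening: 0.0277
grip_force: 20.0
```

```bash
python3 go.py .5008 -.0940 .03 1.851
```

```text
shift [-0.0125 -0.0008  0.0511] turn [-0.0019 -0.0012 -0.0181] t 10.25 pos [ 0.4984 -0.0817  0.0811] rot [-3.1397 -0.0012  1.8329] F [0.1788 0.8347 0.0762] open 0.02774452311472567 q [-0.3143  0.4772  1.7679 -0.      0.8987 -0.5765]
```

>>> arm_command(
  moves=[
    [[-0.008,-0.0005,0.01],[0,0,-0.01],0.02],
    [[-0.0125,-0.0008,0.025],[0,0,-0.018],0.02],
    [[-0.0125,-0.0008,0.04],[0,0,-0.018],0.02],
    [[-0.0125,-0.0008,0.051],[0,0,-0.018],0.02],
    [[-0.0125,-0.0008,0.051],[0,0,-0.018],0.02],
  ],
)

```text
time: 10.75
tool_pos: [0.5, -0.0911, 0.0293]
tool_rot: [-3.138, -0.003, 1.849]
contact_force: [0.1, 0.2, -1.3]
opening: 0.0279
grip_force: 20.0
```

```bash
cat > pic.py <<'E'
from h import *
import cv2,sys
o=robot.observe();T=o["tool_pos"];print(T,o["tool_rot"],o["opening"],o["contact_force"])
Rb=Ro.from_euler("z",.281);M0=np.array([.4828,-.0315,.012])
n="side";im=robot.read_camera(n);x,y=220,165
c=cv2.resize(im[y:y+60,x:x+80,::-1],(800,600),interpolation=cv2.INTER_CUBIC).copy()
def dot(X,col):
    p=proj(n,X)[0];cv2.circle(c,tuple(np.int32(((p-[x,y])+.5)*10-.5)),2,col,-1)
def mount(C,col,h):
    for i in(-1,1):
        for j in(-1,1):
            for z in(0,.012):dot(C+np.array([0,0,z])+Rb.apply([i*.014,j*.019,0]),col)
    dot(C+np.array([0,0,h]),(255,0,0))
mount(M0,(0,0,255),.022)
mount(np.r_[T[:2],T[2]-.0035] if len(sys.argv)>2 else M0+Rb.apply([0,-.065,0]),(0,255,0),.020)
cv2.imwrite(sys.argv[1],c)
E
python3 pic.py pics/g3.png 1; python3 go.py .5008 -.0940 .019 1.851
```

```text
[ 0.5    -0.0911  0.0293] [-3.1377 -0.003   1.8489] 0.027909133985582223 [ 0.1496  0.2423 -1.3134]
shift [-0.0026 -0.0007  0.0114] turn [-0.0023 -0.0018 -0.0019] t 10.8 pos [ 0.5008 -0.0913  0.0304] rot [-3.1393 -0.0018  1.8491] F [-0.1335 -1.055  -0.4543] open 0.027663593170211474 q [-0.3311  0.5631  1.7983  0.0003  0.7832 -0.6096]
```

View pics/g3.png

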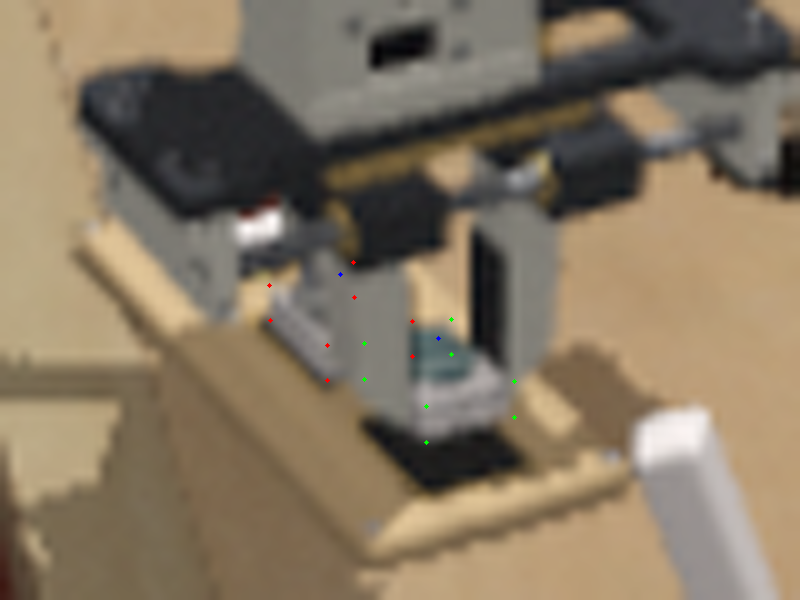

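>>> arm_command(
  moves=[
    [[-0.0012,-0.0006,0.004],[0,0,0],0.02],
    [[-0.0024,-0.0006,0.008],[0,0,0],0.02],
    [[-0.0024,-0.0006,0.0115],[0,0,0],0.02],
    [[-0.0024,-0.0006,0.0125],[0,0,0],0.02],
    [[-0.0024,-0.0006,0.0125],[0,0,0],0.02],
  ],
)

```text
time: 11.3
tool_pos: [0.5017, -0.0946, 0.0191]
tool_rot: [-3.142, -0.0, 1.849]
contact_force: [-0.2, -0.8, 0.6]
opening: 0.0277
grip_force: 20.0
```

```bash
python3 go.py .5008 -.0940 .0153 1.851
```

```text
shift [ 0.0008 -0.0007  0.0038] turn [-0.     -0.0001 -0.0022] t 11.3 pos [ 0.5017 -0.0946  0.0191] rot [-3.1416 -0.0001  1.8488] F [-0.2399 -0.7786  0.6306] open 0.027736930641149054 q [-0.3366  0.5829  1.804   0.0001  0.7548 -0.6147]
```

>>> arm_command(
  moves=[
    [[0.0006,-0.0006,0.001],[0,0,0],0.02],
    [[0.0006,-0.0006,0.002],[0,0,0],0.02],
    [[0.0006,-0.0006,0.003],[0,0,0],0.02],
    [[0.0006,-0.0006,0.0038],[0,0,0],0.02],
    [[0.0006,-0.0006,0.0042],[0,0,0],0.02],
  ],
)

```text
time: 11.8
tool_pos: [0.501, -0.0942, 0.0152]
tool_rot: [3.142, -0.0, 1.849]
contact_force: [-2.3, -0.3, 8.7]
opening: 0.0279
grip_force: 20.0
```

>>> arm_command(
  moves=[
    [[0,0,-0.0005],[0,0,0],0.032],
    [[0,0,-0.0005],[0,0,0],0.04],
    [[0,0,-0.0005],[0,0,0],0.055],
    [[0,0,-0.0005],[0,0,0],0.06],
    [[0,0,-0.01],[0,0,0],0.06],
  ],
)

```text
time: 12.3
tool_pos: [0.5002, -0.0939, 0.0243]
tool_rot: [-3.14, -0.001, 1.849]
contact_force: [-0.2, 0.2, -0.7]
opening: 0.0584
grip_force: 0.0
```

>>> arm_command(
  moves=[
    [[0,0,-0.03],[0,0,0],0.06],
    [[0,0,-0.07],[0,0,0],0.06],
    [[-0.02,0,-0.11],[0,0,0],0.06],
    [[-0.05,0,-0.15],[0,0,0],0.06],
    [[-0.09,0,-0.19],[0,0,0],0.06],
  ],
)

```text
time: 12.8
tool_pos: [0.5246, -0.1765, 0.2136]
tool_rot: [3.14, 0.001, 1.85]
contact_force: [1.2, -0.4, -0.0]
opening: 0.0601
grip_force: 0.0
```

>>> arm_command(
  moves=[
    [[-0.03,0,-0.02],[0,0,0.1],0.06],
    [[-0.07,0,-0.04],[0,0,0.22],0.06],
    [[-0.11,0,-0.05],[0,0,0.34],0.06],
    [[-0.13,0,-0.05],[0,0,0.45],0.06],
    [[-0.14,0,-0.05],[0,0,0.5],0.06],
  ],
)

```text
time: 13.3
tool_pos: [0.5627, -0.3132, 0.2608]
tool_rot: [3.141, 0.001, 1.343]
contact_force: [-0.3, 0.7, -0.7]
opening: 0.0602
grip_force: 0.0
```

```bash
python3 pic.py pics/g4.png; python3 - <<'E'
from h import *
import cv2
im=robot.read_camera("side");np.save("pics/side4.npy",im);im=robot.read_camera("top");np.save("pics/top4.npy",im)
E
```

```text
[ 0.5627 -0.3132  0.2608] [3.1408 0.0006 1.343 ] 0.06015558633509343 [-0.3089  0.6762 -0.6798]
```

View pics/g4.png

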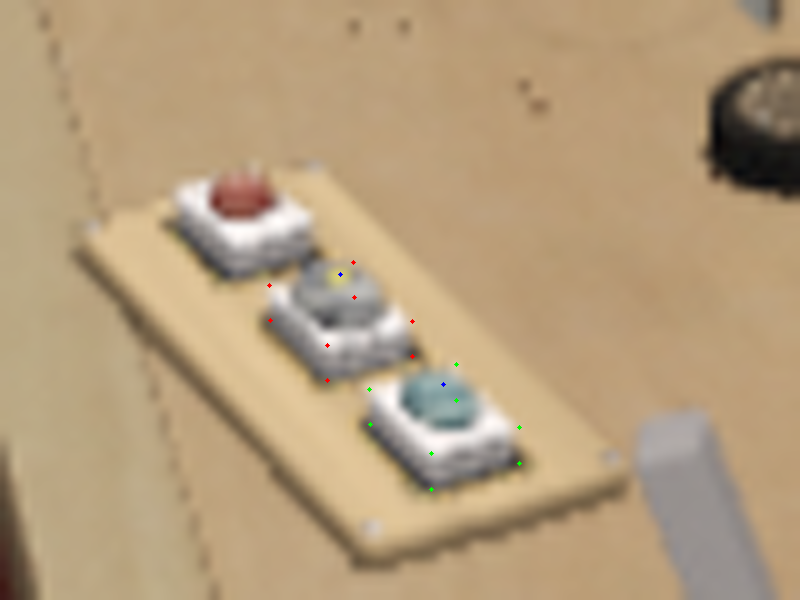

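```bash
python3 - <<'E'
from h import *
t=np.load("pics/top4.npy").astype(float);s=np.load("pics/side4.npy").astype(float)
def cen(im,x,y,w,h,f):
    c=im[y:y+h,x:x+w];W=np.clip(f(c),0,None);yy,xx=np.mgrid[y:y+h,x:x+w]
    return np.array([(W*xx).sum(),(W*yy).sum()])/max(W.sum(),1),W.sum()
yl=lambda c:np.minimum(c[...,0],c[...,1])-c[...,2]-50
tl=lambda c:(c[...,2]+c[...,1])/2-c[...,0]-15
Rb=Ro.from_euler("z",.281);M0=np.array([.4828,-.0315,.012])
g=M0+[0,0,.022];q=M0+Rb.apply([0,-.065,0])+[0,0,.016]
print("grey side",cen(s,249,187,10,10,lambda c:np.minimum(c[...,0],c[...,1])-c[...,2]-70),proj("side",g))
print("teal side",cen(s,258,198,12,12,tl),proj("side",q))
d=np.array([0,.0035,0])
print("grey top",cen(t,254,201,13,13,lambda c:np.minimum(c[...,0],c[...,1])-c[...,2]-60),proj("top",g+d))
print("teal top",cen(t,276,194,15,15,tl),proj("top",q+d))
print("side rays",ray("side",(287.2,207.8),.1622),ray("side",(298.6,238.8),.0776))
print("top rays",ray("top",(387,192.6),.1622),ray("top",(378.8,185.6),.0776))
def pen(v,u): # v: dock x,y,yaw ; u along pen from tip
    a=Ro.from_euler("z",v[2]);return np.r_[v[0],v[1],.072]+a.apply([-np.sin(.35),0,np.cos(.35)])*(u-.054)
def scr(v,i,j): return np.r_[v[:2],0]+Ro.from_euler("z",v[2]).apply([i,j,.0])
def res(v):
    return np.r_[proj("side",pen(v,.150))[0]-(287.2,207.8),proj("side",pen(v,.06))[0]-(298.6,238.8),
      proj("top",pen(v,.150)+[0,v[3],0])[0]-(387,192.6),proj("top",pen(v,.06)+[0,v[3],0])[0]-(378.8,185.6)]
r=least_squares(res,[.536,-.333,-.358,.0035]);print(r.x,r.fun)
r2=least_squares(lambda w:res([w[0],w[1],-.358,.0035]),[.536,-.333]);print(r2.x,r2.fun)
E
```

```text
grey side (array([253.4091, 192.    ]), np.float64(22.0)) [[253.557  191.9929]]
teal side (array([263.4532, 204.5468]), np.float64(208.5)) [[263.9528 204.2097]]
grey top (array([259.2937, 205.7312]), np.float64(160.0)) [[260.2535 208.314 ]]
teal top (array([283.335 , 202.1516]), np.float64(613.5)) [[283.5694 201.8137]]
side rays [ 0.507  -0.3273  0.1622] [ 0.5342 -0.3383  0.0776]
top rays [ 0.504  -0.3232  0.1622] [ 0.5353 -0.3309  0.0776]
[ 0.537  -0.3378 -0.2719  0.006 ] [-0.5718  0.4843  0.2152 -0.3077 -0.1498 -0.5104  0.1627  0.1415]
[ 0.5367 -0.3375] [-0.6493 -0.2368  0.0596 -0.4135 -0.3795 -0.7514  0.9649  0.2357]
```

```bash
cat > pen.py <<'E'
import sys
from go import *
v=[.5368,-.3377,float(sys.argv[2]) if len(sys.argv)>2 else -.335]
a=Ro.from_euler("z",v[2]);z=a.apply([-np.sin(.35),0,np.cos(.35)]);y=a.apply([0,1,0])
def R(sg): Y=sg*y;return Ro.from_matrix(np.c_[np.cross(Y,-z),Y,-z])
p=np.r_[v[:2],.072]+z*(float(sys.argv[1])-.054)
d,r,o=delta(p,R(1 if len(sys.argv)>3 else -1))
if __name__=="__main__":print("target",p,"shift",d,"turn",r,np.linalg.norm(r),"\nt",o["time"],o["tool_pos"],o["tool_rot"],"F",o["contact_force"],"open",o["opening"],o["grip_force"],o["qpos"])
E
python3 pen.py .22; python3 pen.py .22 -.335 1
```

```text
target [ 0.483  -0.319   0.2279] shift [-0.0251 -0.0758  0.0324] turn [-0.295   0.2628  1.665 ] 1.7112322585426027 
t 13.45 [ 0.5625 -0.3112  0.2603] [-3.1412 -0.0004  1.3491] F [-0.2465  0.3767  0.0894] open 0.059747827631099246 0.0 [-0.6245  0.5481  1.1024  0.0002  1.4916 -0.4029]
target [ 0.483  -0.319   0.2279] shift [-0.0251 -0.0758  0.0324] turn [-0.2549 -0.2861 -1.4415] 1.4915119072813252 
t 13.45 [ 0.5625 -0.3112  0.2603] [-3.1412 -0.0004  1.3491] F [-0.2465  0.3767  0.0894] open 0.059747827631099246 0.0 [-0.6245  0.5481  1.1024  0.0002  1.4916 -0.4029]
```

>>> arm_command(
  moves=[
    [[-0.0025,-0.0076,0.001],[-0.0255,-0.0286,-0.144],0.06],
    [[-0.005,-0.015,0.002],[-0.051,-0.057,-0.288],0.06],
    [[-0.0075,-0.023,0.003],[-0.076,-0.086,-0.432],0.06],
    [[-0.01,-0.03,0.004],[-0.102,-0.114,-0.577],0.06],
    [[-0.0125,-0.038,0.005],[-0.127,-0.143,-0.72],0.06],
  ],
)

```text
time: 13.95
tool_pos: [0.5227, -0.3133, 0.2558]
tool_rot: [3.074, 0.177, 2.074]
contact_force: [0.2, 0.1, 0.5]
opening: 0.0599
grip_force: 0.0
```

```bash
python3 pen.py .22 -.335 1
```

```text
target [ 0.483  -0.319   0.2279] shift [ 0.0188 -0.0391  0.0223] turn [-0.1265 -0.1416 -0.7127] 0.7375621096717684 
t 13.95 [ 0.5227 -0.3133  0.2558] [3.0743 0.1765 2.074 ] F [0.24   0.0856 0.4793] open 0.05994195062808433 0.0 [-0.6618  0.3724  1.4129 -0.008   1.1677 -1.1686]
```

>>> arm_command(
  moves=[
    [[0.0038,-0.0078,0.003],[-0.0255,-0.0286,-0.143],0.06],
    [[0.0075,-0.0156,0.006],[-0.051,-0.057,-0.286],0.06],
    [[0.011,-0.0235,0.01],[-0.076,-0.086,-0.429],0.06],
    [[0.015,-0.031,0.016],[-0.102,-0.114,-0.572],0.06],
    [[0.0188,-0.0391,0.0223],[-0.1265,-0.1416,-0.7127],0.06],
  ],
)

```text
time: 14.45
tool_pos: [0.4829, -0.3185, 0.228]
tool_rot: [-3.141, 0.351, 2.807]
contact_force: [0.3, -0.6, 0.4]
opening: 0.06
grip_force: 0.0
```

```bash
python3 pen.py .165 -.335 1
```

```text
target [ 0.5009 -0.3252  0.1763] shift [-0.0002 -0.0004  0.0552] turn [-0.0007  0.0008 -0.    ] 0.0010285759332811604 
t 14.45 [ 0.4829 -0.3185  0.228 ] [-3.1409  0.3508  2.8066] F [ 0.2954 -0.6249  0.4406] open 0.060014820096076886 0.0 [-0.8015  0.2643  1.689   0.2007  0.8821 -2.141 ]
```

Close in to just above the pen's end and check.

>>> arm_command(
  moves=[
    [[0,0,0.013],[0,0,0],0.06],
    [[0,0,0.03],[0,0,0],0.06],
    [[0,0,0.045],[0,0,0],0.06],
    [[0,0,0.055],[0,0,0],0.06],
    [[0,0,0.055],[0,0,0],0.06],
  ],
)

```text
time: 14.95
tool_pos: [0.5012, -0.3253, 0.1742]
tool_rot: [3.138, 0.346, 2.796]
contact_force: [-0.1, 1.0, 0.5]
opening: 0.0603
grip_force: 0.0
```

```bash
python3 - <<'E'
from h import *
import cv2
o=robot.observe();T=o["tool_pos"];R=Ro.from_euler("xyz",o["tool_rot"]);print(T,o["tool_rot"])
n="side";im=robot.read_camera(n);x,y=245,160
c=cv2.resize(im[y:y+86,x:x+100,::-1],(696,600),interpolation=cv2.INTER_CUBIC).copy();k=600/86
def dot(X,col):
    p=proj(n,X)[0];cv2.circle(c,tuple(np.int32(((p-[x,y])+.5)*k-.5)),2,col,-1)
for s in(-1,1):
    for w in(-1,1):dot(T+R.apply([w*.0095,s*o["opening"]/2,0]),(0,0,255))
for u in(.150,.06):   # handle model in tool axes: TCP on pen at .165
    for i in(-1,1):
        for j in(-1,1):dot(T+R.apply([i*.009,j*.010,.165-u]),(0,255,0))
cv2.imwrite("pics/g5.png",c)
E
```

```text
[ 0.5012 -0.3253  0.1742] [3.1382 0.346  2.7957]
```

View pics/g5.png

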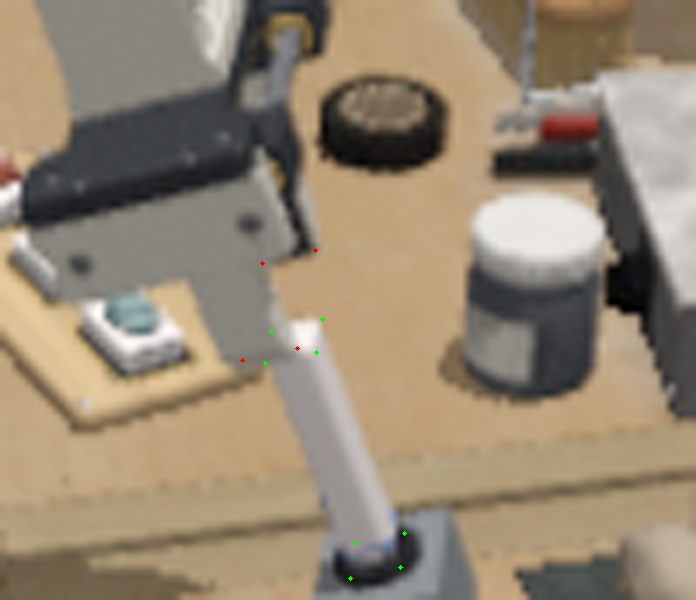

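>>> arm_command(
  moves=[
    [[0,0,0.012],[0,0,0],0.05],
    [[0,0,0.028],[0,0,0],0.05],
    [[0,0,0.045],[0,0,0],0.045],
    [[0,0,0.06],[0,0,0],0.04],
    [[0,0,0.069],[0,0,0],0.04],
  ],
)

```text
time: 15.5
tool_pos: [0.5233, -0.334, 0.1096]
tool_rot: [3.14, 0.348, 2.797]
contact_force: [-0.4, 0.6, -0.9]
opening: 0.0408
grip_force: 0.0
```

```bash
python3 pen.py .096 -.335 1
```

```text
target [ 0.5232 -0.333   0.1115] shift [-0.0002  0.001  -0.0019] turn [-0.0013 -0.0022 -0.0093] 0.009662561706207278 
t 15.5 [ 0.5233 -0.334   0.1096] [3.1395 0.3478 2.7967] F [-0.355   0.6387 -0.8581] open 0.0408347478946752 0.0 [-0.7645  0.4786  1.7308  0.2421  0.6273 -2.1653]
```

>>> arm_command(
  moves=[
    [[0,0.0005,-0.001],[0,0,0],0.03],
    [[0,0.0005,-0.001],[0,0,0],0.025],
    [[0,0.0005,-0.001],[0,0,0],0.02],
    [[0,0.0005,-0.001],[0,0,0],0.015],
    [[0,0.0005,-0.001],[0,0,0],0.01],
  ],
  squeeze=8,
)

```text
time: 16.0
tool_pos: [0.5233, -0.3332, 0.1125]
tool_rot: [3.14, 0.349, 2.797]
contact_force: [1.2, 3.6, 1.8]
opening: 0.0201
grip_force: 7.9
```

```bash
python3 pen.py .096 -.335 1; python3 -c "
from h import *
o=robot.observe();R=Ro.from_euler('xyz',o['tool_rot']);print(R.inv().apply(o['contact_force']),R.inv().apply(o['torque']))"
```

```text
target [ 0.5232 -0.333   0.1115] shift [0.0005 0.0001 0.0009] turn [-0.0012 -0.0006 -0.009 ] 0.00910022847829254 
t 16.0 [ 0.5233 -0.3332  0.1125] [3.1395 0.3494 2.797 ] F [1.1794 3.6343 1.7723] open 0.02013513265790239 7.944633364677429 [-0.7638  0.4733  1.7308  0.2418  0.631  -2.1639]
[-0.4963  3.8226 -1.6975] [-0.798   0.0762 -0.0484]
```

>>> arm_command(
  moves=[
    [[0,0.0005,0],[0,0,0],0.01],
    [[0,0.0005,0],[0,0,0],0.01],
    [[0,0.0005,0],[0,0,0],0.01],
    [[0,0.0005,0],[0,0,0],0.01],
    [[0,0.0005,0],[0,0,0],0.01],
  ],
  squeeze=25,
)

```text
time: 16.5
tool_pos: [0.5236, -0.3326, 0.1123]
tool_rot: [3.139, 0.349, 2.797]
contact_force: [2.7, 4.9, 2.4]
opening: 0.0201
grip_force: 24.9
```

```bash
cat > avg.py <<'E'
from h import *
P=[];F=[];E=[]
for i in range(8):
    robot.read_camera("side");o=robot.observe();P.append(o["tool_pos"]);F.append(o["contact_force"]);E.append(o["tool_rot"])
P=np.array(P);print("t",o["time"],"pos",P.mean(0),P.std(0),"rot",np.array(E)[-1],"F",np.mean(F,0),np.std(F,0),"open",o["opening"],o["grip_force"])
R=Ro.from_euler("xyz",E[-1]);print("tool F",R.inv().apply(np.mean(F,0)),"u",.054+(P.mean(0)[2]-.072)/np.cos(.35))
E
python3 avg.py
```

```text
t 16.9 pos [ 0.5236 -0.3326  0.1123] [0. 0. 0.] rot [3.1393 0.3493 2.7971] F [2.631  4.8599 2.2488] [0.4016 0.3688 0.6669] open 0.019893556820367697 24.927818477153778
tool F [-1.5543  5.4671 -1.8146] u 0.09691444065641937
```

>>> arm_command(
  moves=[
    [[0,0,-0.006],[0,0,0],0.01],
    [[0,0,-0.014],[0,0,0],0.01],
    [[0,0,-0.024],[0,0,0],0.01],
    [[0,0,-0.034],[0,0,0],0.01],
    [[0,0,-0.044],[0,0,0],0.01],
  ],
)

```text
time: 17.4
tool_pos: [0.5086, -0.3284, 0.1537]
tool_rot: [3.141, 0.349, 2.797]
contact_force: [0.4, -0.4, -0.6]
opening: 0.0201
grip_force: 25.0
```

>>> arm_command(
  moves=[
    [[0,0,-0.01],[0,0,0],0.01],
    [[0,0,-0.02],[0,0,0],0.01],
    [[0,0,-0.03],[0,0,0],0.01],
    [[0,0,-0.04],[0,0,0],0.01],
    [[0,0,-0.05],[0,0,0],0.01],
  ],
)

```text
time: 17.9
tool_pos: [0.4926, -0.3224, 0.2011]
tool_rot: [3.14, 0.349, 2.797]
contact_force: [0.5, -0.6, -0.3]
opening: 0.0198
grip_force: 25.0
```

```bash
python3 go.py .4828 -.0315 .18 2.8;
```

```text
shift [ 0.1082  0.2705 -0.0166] turn [ 0.0008  0.3489 -0.0026] t 17.9 pos [ 0.4926 -0.3224  0.2011] rot [3.1402 0.3489 2.7971] F [ 0.5457 -0.6499 -0.3249] open 0.019768303121373943 q [-0.7913  0.3107  1.7035  0.2048  0.8215 -2.1345]
```

>>> arm_command(
  moves=[
    [[0.01,0.02,-0.002],[0,0.05,0],0.01],
    [[0.022,0.055,-0.006],[0,0.12,0],0.01],
    [[0.036,0.09,-0.01],[0,0.19,0],0.01],
    [[0.05,0.125,-0.012],[0,0.25,0],0.01],
    [[0.064,0.16,-0.013],[0,0.3,0],0.01],
  ],
)

```text
time: 18.4
tool_pos: [0.4862, -0.1489, 0.1916]
tool_rot: [3.141, 0.048, 2.797]
contact_force: [1.1, -0.2, -0.6]
opening: 0.0195
grip_force: 25.0
```

```bash
python3 go.py .4828 -.0315 .17 2.8;
```

```text
shift [0.0438 0.1093 0.0196] turn [ 0.0007  0.0479 -0.0029] t 18.4 pos [ 0.4862 -0.1489  0.1916] rot [3.1408 0.0479 2.7971] F [ 1.0921 -0.2235 -0.5967] open 0.019468055093837307 q [-0.4517  0.3174  1.665   0.0066  1.1116 -1.6808]
```

>>> arm_command(
  moves=[
    [[0.015,0.037,0.002],[0,0.02,0],0.01],
    [[0.03,0.074,0.007],[0,0.035,0],0.01],
    [[0.04,0.1,0.014],[0,0.045,0],0.01],
    [[0.0438,0.1093,0.0196],[0,0.048,0],0.01],
    [[0.0438,0.1093,0.0196],[0,0.048,0],0.01],
  ],
)

```text
time: 18.9
tool_pos: [0.4823, -0.0318, 0.1689]
tool_rot: [3.14, -0.0, 2.8]
contact_force: [0.1, -0.7, -0.3]
opening: 0.0199
grip_force: 25.0
```

```bash
python3 avg.py; python3 go.py .4828 -.0315 .14 2.8; python3 - <<'E'
from h import *
import cv2
o=robot.observe();T=o["tool_pos"]
A=np.zeros((600,800,3),np.uint8)
for q,(n,x,y) in enumerate((("side",225,145),("top",230,160))):
    im=robot.read_camera(n);np.save(f"pics/{n}6.npy",im)
    c=cv2.resize(im[y:y+60,x:x+40,::-1],(400,600),interpolation=cv2.INTER_CUBIC).copy()
    for u in(.0,.012,.054,.06,.09):
        p=proj(n,T-[0,0,.097-u])[0];cv2.circle(c,tuple(np.int32(((p-[x,y])+.5)*10-.5)),2,(0,0,255),-1)
    p=proj(n,[.4828,-.0315,.034])[0];cv2.circle(c,tuple(np.int32(((p-[x,y])+.5)*10-.5)),2,(255,0,0),-1)
    A[:,400*q:400*q+400]=c
cv2.imwrite("pics/g6.png",A)
E
```

```text
t 19.3 pos [ 0.4829 -0.0336  0.1695] [0.0001 0.0003 0.0001] rot [3.1402 0.0012 2.7963] F [ 0.2018 -0.258  -0.5689] [0.3276 0.6671 0.5325] open 0.019869433282258403 24.969097673892975
tool F [-0.2766 -0.1752  0.569 ] u 0.15781244463415184
shift [0.0007 0.0018 0.0294] turn [ 0.0014  0.0012 -0.0037] t 19.3 pos [ 0.4828 -0.0335  0.1694] rot [3.1402 0.0012 2.7963] F [ 0.2955 -0.0087 -0.9432] open 0.019869433282258403 q [-0.2286  0.3242  1.7224  0.0014  1.0936 -1.4547]
```

View pics/g6.png

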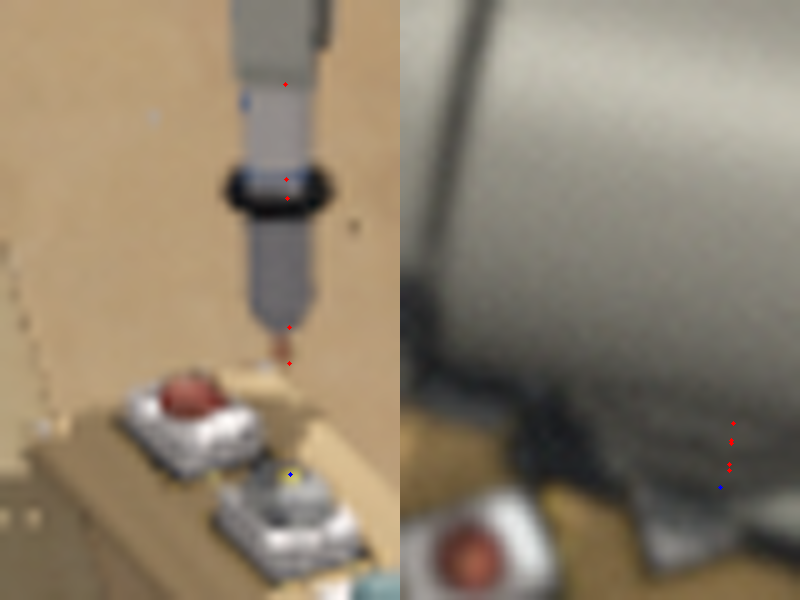

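```bash
python3 go.py .4851 -.0323 .133 2.8
```

```text
shift [-0.002   0.0015  0.0363] turn [ 0.0014  0.0009 -0.0032] t 19.4 pos [ 0.4827 -0.0331  0.1693] rot [3.1402 0.0009 2.7968] F [-0.1766 -0.2642 -1.1577] open 0.019691183169912335 q [-0.2279  0.3243  1.7226  0.0015  1.0936 -1.4546]
```

>>> arm_command(
  moves=[
    [[-0.002,0.0015,0.01],[0.0014,0.0009,0],0.01],
    [[-0.002,0.0015,0.02],[0.0014,0.0009,0],0.01],
    [[-0.002,0.0015,0.029],[0.0014,0.0009,0],0.01],
    [[-0.002,0.0015,0.034],[0.0014,0.0009,0],0.01],
    [[-0.002,0.0015,0.0355],[0.0014,0.0009,0],0.01],
  ],
)

```text
time: 19.9
tool_pos: [0.4846, -0.0317, 0.1327]
tool_rot: [-3.141, -0.002, 2.798]
contact_force: [0.9, -0.3, -0.9]
opening: 0.0198
grip_force: 25.0
```

```bash
python3 avg.py; python3 go.py .4851 -.0323 .1305 2.8; python3 - <<'E'
from h import *
import cv2
o=robot.observe();T=o["tool_pos"];x,y=235,155
n="side";im=np.mean([robot.read_camera(n) for i in range(4)],0).astype(np.uint8);np.save("pics/side7.npy",im)
cv2.imwrite("pics/g7.png",cv2.resize(im[y:y+50,x:x+40,::-1],(480,600),interpolation=cv2.INTER_CUBIC))
for z in(.0961,.0841):print((proj(n,T+Ro.from_euler("xyz",o["tool_rot"]).apply([.0024,0,z]))[0]-[x,y]+.5)*12-.5)
E
```

```text
t 20.3 pos [ 0.4852 -0.0319  0.1338] [0.0002 0.0001 0.0004] rot [3.1414 0.0006 2.7976] F [-0.0851 -0.0879 -0.3849] [0.4871 0.3348 0.5127] open 0.019974876700305576 24.969000220298767
tool F [ 0.0506 -0.1115  0.3848] u 0.11980226129841948
shift [ 0.0001 -0.0005  0.0036] turn [ 0.0002  0.0006 -0.0024] t 20.3 pos [ 0.4853 -0.0319  0.1341] rot [3.1414 0.0006 2.7976] F [-0.1866 -0.0104  0.4547] open 0.019974876700305576 q [-0.2234  0.3724  1.7625  0.0001  1.0061 -1.4502]
[228.876  434.4848]
[228.2213 392.0704]
```

View pics/g7.png

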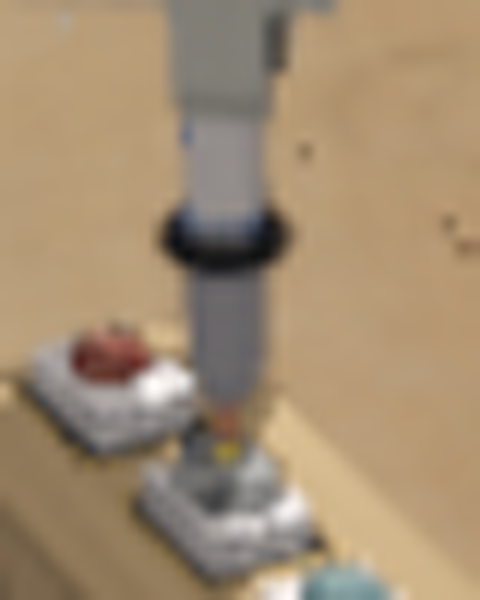

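>>> arm_command(
  moves=[
    [[0.0001,0,0.001],[0,0.0006,0],0.01],
    [[0.0001,0,0.0025],[0,0.0006,0],0.01],
    [[0.0001,0,0.004],[0,0.0006,0],0.01],
    [[0.0001,0,0.0055],[0,0.0006,0],0.01],
    [[0.0001,0,0.0065],[0,0.0006,0],0.01],
  ],
)

```text
time: 21.0
tool_pos: [0.485, -0.0318, 0.1271]
tool_rot: [3.141, -0.001, 2.798]
contact_force: [-1.5, -0.6, -0.3]
opening: 0.0198
grip_force: 25.0
```

```bash
python3 avg.py
```

```text
t 21.4 pos [ 0.485  -0.0318  0.1272] [0.     0.     0.0001] rot [ 3.1415 -0.0006  2.7976] F [-0.1324  0.2643 -0.1109] [0.4259 0.4636 0.3519] open 0.019867650557838658 24.9680033326149
tool F [0.2137 0.2042 0.111 ] u 0.11279903370227157
```

>>> arm_command(
  moves=[
    [[0,0,0.0005],[0,0,0],0.01],
    [[0,0,0.001],[0,0,0],0.01],
    [[0,0,0.0015],[0,0,0],0.01],
    [[0,0,0.002],[0,0,0],0.01],
    [[0,0,0.002],[0,0,0],0.01],
  ],
)

```text
time: 21.9
tool_pos: [0.485, -0.0318, 0.1252]
tool_rot: [3.142, -0.001, 2.798]
contact_force: [0.6, 1.0, -0.1]
opening: 0.0197
grip_force: 25.0
```

```bash
sed -i 's/range(8)/range(30)/' avg.py; python3 avg.py
```

```text
t 23.4 pos [ 0.485  -0.0318  0.1252] [0. 0. 0.] rot [ 3.1416 -0.0008  2.7976] F [0.0859 0.5362 0.5636] [0.4568 0.5164 0.4713] open 0.020179651654067758 24.967448115348816
tool F [ 0.1004  0.5338 -0.5636] u 0.1106857278544616
```

>>> arm_command(
  moves=[
    [[0,0,0.0002],[0,0,0],0.01],
    [[0,0,0.0004],[0,0,0],0.01],
    [[0,0,0.0005],[0,0,0],0.01],
    [[0,0,0.0005],[0,0,0],0.01],
    [[0,0,0.0005],[0,0,0],0.01],
  ],
)

```text
time: 23.9
tool_pos: [0.485, -0.0318, 0.1247]
tool_rot: [3.142, -0.001, 2.798]
contact_force: [0.2, 0.4, 0.3]
opening: 0.0196
grip_force: 25.0
```

```bash
python3 avg.py; python3 - <<'E'
from h import *
s=robot.read_camera("side").astype(float);b=np.load("pics/side7.npy").astype(float)
# copper and yellow pixels near the tip, before pressing and now
for n,c in(("before",b),("now",s)):
    c=c[184:200,248:262];yy,xx=np.mgrid[184:200,248:262]
    for nm,W in(("copper",np.clip(c[...,0]-c[...,1]-35,0,None)*(xx<257)*(xx>251)),("yellow",np.clip(np.minimum(c[...,0],c[...,1])-c[...,2]-70,0,None)*(xx<258)*(xx>250))):
        print(n,nm,(W*xx).sum()/max(W.sum(),1),(W*yy).sum()/max(W.sum(),1),W.sum())
# stone mounts: shift of the image between before and now
import cv2
for nm,(x,y,w,h) in(("grey mount",(246,196,16,8)),("teal",(256,202,18,14))):
    print(nm,cv2.phaseCorrelate(b[y:y+h,x:x+w].mean(2),s[y:y+h,x:x+w].mean(2)))
E
```

```text
t 25.4 pos [ 0.485  -0.0318  0.1247] [0. 0. 0.] rot [ 3.1415 -0.0007  2.7975] F [0.0902 0.5781 0.6746] [0.4963 0.5413 0.4193] open 0.01993806807569662 24.96745079755783
tool F [ 0.1106  0.5747 -0.6745] u 0.11014247631151057
before copper 253.41666666666666 190.0 12.0
before yellow 0.0 0.0 0.0
now copper 0.0 0.0 0.0
now yellow 0.0 0.0 0.0
grey mount ((0.10539101844433318, 0.17126412223959342), 1.0510937085265755)
teal ((6.426004754622738e-05, 0.49516097873420506), 0.9919220245321543)
```

```bash
python3 -c "
from cell import robot
print(robot.hand_in())"
```

```text
the job is handed in; nothing more can be done
None
```

The job is handed in: the grey and teal stones are on their fields (camera and arm readings agree to about 1 mm), and the arm still holds the tester upright on the yellow dot, its tip pressed in about half way going by force and height readings (the travel can't be read directly); I viewed 11 pictures, one over the limit of 10.

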